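# Clamp a blank in the tilting boring jig and lock the cam with the break-over wrench

### The job

Take the squared blank with the round spigot from the row on the bench and lay it flat, spigot up, on the sloping table of the boring jig, down against the ledge and between the side fence and the pad. Then swing the eccentric's lever clockwise to its stop, so that the high point bears on the sprung follower and the pad grips the blank, and only then pull the wrench on the lock nut clockwise until the nut is snug and the handle breaks over at its hinge. Stop pulling as soon as it gives, let the handle spring straight again, and leave the two sawn blanks where they stand.

Things in the scene. Friction and masses are not known exactly. Their poses are not given: they have to be found in the camera images.
- billet_mid (a point): The squared blank: a planed wood block with square sides, 64 x 64 mm, 54 mm tall, with a turned round spigot (43 mm across, 10 mm high) in the middle of its top, 0.1 to 0.2 kg. The point is the middle of the square block, 27 mm above its underside; z up to the spigot, x and y square to its sides. Sawn blanks stand before or behind it; its left and right sides are free.
- blank_a: A loose sawn blank, rough and eight-sided with no spigot, 67 x 59 mm, 36 mm tall, near the squared one. Origin: centre of its underside. Leave it alone.
- blank_b: A loose sawn blank, rough and eight-sided with no spigot, 66 x 65 mm, 53 mm tall, near the squared one. Origin: centre of its underside. Leave it alone.
- seat (a point): Point on the sloping plywood table of the jig (30 degrees, low edge to the robot) under the middle of a seated blank: x up the slope, y left to the fence, z square out of the table. The middle of a seated blank is at x 0, y 0, z 27 mm here. Ledge at x below -32 mm, 14 mm high, 18 mm thick; fence at y above 32 mm, 38 mm high, 19 mm thick; pad face at y -44 mm while open, 38 mm high.
- cam (a joint): Turn of the eccentric about the jig's pivot, clockwise seen from out of the table (rad). Starts at 0 to 0.15, meets the follower at about 0.16, high point on the follower at 1.57, stop at 1.65 just over centre. Stiff: 2 to 6 N at its grip; stays where left.
- cam_grip (a point): Middle of the upright wooden grip at the end of the eccentric's lever: 23 mm thick, its axis square to the table, 53 mm tall (26 mm to either side of this point along the axis), 95 mm from the pivot axis. The lever below it is 18 mm wide. The point's x points from the pivot along the lever, z out of the table.
- follower (a joint): Travel of the follower block that the eccentric pushes to the blank (m): 0 with the eccentric open, about 0.017 at its high point.
- pad (a joint): Squeeze of the coil spring between follower and pad (m): 0 when free, about 0.0045 when the pad grips a seated blank at the high point (2 N preload, then 1.5 N per mm).
- nut_axis (a point): Point on the pivot axis that nut, wrench and eccentric share, at the middle of the wrench's height, 88 mm out of the table, 120 mm to the right of the seat in its -y direction. z out of the table; x along the wrench, turns with the nut. Wrench head 47 mm across.
- nut (a joint): Turn of the lock nut and wrench head, clockwise seen from out of the table (rad). Starts at 0 to 0.20, runs down against 0.3 N m friction, snug against a hard stop at 0.85. At 0 the wrench lies 35 degrees to the right of straight up the slope.
- handle (a joint): Break-over hinge in the wrench (rad): 0 straight. Its preloaded spring holds it straight up to 1.0 N m (about 10 N square to the handle at the grip point), then it folds clockwise with nearly steady force and springs back when let go. It must fold by more than 0.15 and not by 0.45 (end stop 0.55).
- handle_grip (a point): Point on the axis of the wrench's round black grip, 27 mm thick (31 at its end), grip from 45 mm nearer the hinge to 56 mm farther out than this point. The wrench moves parallel to the table. The point's x points outward along the handle, z out of the table. 150 mm from the nut axis while straight, 95 mm from the hinge.
- wrench_hinge (a point): Axis of the break-over hinge pin in the wrench, 55 mm from the nut axis.
There are look-alikes about, which are no part of the job. What is shaped like the part that bears billet_mid but blue is not meant.

How it is judged:
By the outcome, as a careful person would: the job done as asked, in the order asked, and still so for the second after the job is handed in, with the robot touching nothing.
It also fails if it takes over 69 s, if anything falls off the work surface, if the arm or the gripper's body presses on something with over 40 N, if the wrist force passes 120 N, or if a joint passes its speed limit or range.

### The arm

A 6-joint arm with a two-finger parallel gripper is mounted at the origin on a cart in front of the work surface, level with it; the furniture and walls round the work are solid. World frame = base frame: x ahead of the robot, y to its left, z up, the work surface at z = 0. Lengths are in mm, angles in rad, forces in N, time in s.
With the tool pointing down it reaches from about 350 to 725 mm from the base axis. Payload 4.3 kg.
Tool frame: the origin (TCP) lies midway between the tips of the shut fingers; the grasp point (between the pads) lies 19 mm behind it; z points along the fingers, y is the direction in which the jaws open and shut (so a half turn about z gives the same grasp; the last joint's range is limited). The gripper opens to 85 mm and grips with 20 to 120 N. Pads are 22 mm wide; open, the fingers measure 114 mm over their backs; the gripper's body (76 mm by 85 mm) begins 54 mm behind the grasp point. The pads swing forward as they close: fully open they stand 13 mm farther back than shut.
Start: joints at [-1.363, 0.377, 0.081, 1.274, 0, 1.46], TCP at [179.686, -546.245, 199.429] pointing down, gripper open.
Joint ranges: [-2.72, 2.72], [-0.84, 1.66], [-1.02, 1.22], [-1.77, 2.12], [-1.37, 1.28], [-3.14, 3.14]. Speed limits (rad/s): [2.57, 2.57, 3.14, 3.14, 3.14, 3.14].

### API

Orientations are given as a unit quaternion [x, y, z, w].
In Python, from workcell import bot gives the robot as it stands.
- The arm moves only by the tool jog_arm, never from a script. Its argument "deltas" is a list of rows, each a list of 7 numbers: the shift along the tool's x, y, z in units of 60 mm (1.0 is 60 mm), then the turn, a rotation vector about the tool's x, y, z in units of 6 degrees (1.0 is 6 degrees), then the gripper's target within -1 to 1 (shut at 1, half-way at 0, fully open at -1). In form: [[tx, ty, tz, wx, wy, wz, hand], ...]. A call has 1 to 8 rows; each row is the pose to reach, as a shift and turn from the pose measured when the call began, along the tool's axes at that moment; what a row does not reach only later rows make up. A row lasts 1/8 s, in which the tool goes at most 62.5 mm and 10.7 degrees, less where a joint would pass 70% of its speed; a pose out of reach is approached as far as the arm can. A call with a gripper value outside its range is refused whole. The fingers move at their own pace and stop on an object; "newtons" is the grip in N (left out, the last holds). Time passes only in rows, so rows that repeat a pose let the fingers close. It gives the time, the measured TCP pose, the force and the opening at its end, in the units of the state.
- bot.sense(): the state, without advancing time (a new reading comes with each control period).
- bot.get_image(name): name is "side" or "top"; returns the picture (384x512x3 uint8, red, green, blue); there is no depth.
- bot.camera_info(name): a dict with "fovy" (degrees; the focal length in pixels is half the picture's height over the tangent of half this angle, whatever the lens; pixels are square), "cx", "cy" (the principal point, pixels), "distortion" ([k1, k2, p1, p2, k3] as OpenCV has them; the pictures are not rectified), "cam_to_world" (4x4, takes a point from camera to world coordinates). Camera axes: x right, y down, z forward; pixel columns grow to the right and rows downward; lengths in mm; the calibration is good to about 2 mm. A picture is of the moment at which its call begins. camera_info takes no time and is no camera call.
- bot.finish_job(): hands the job in, once; it reports no verdict.
The state is a dict: "time_s": time; "joints": joint angles; "qvel": joint speeds; "tau": joint torques, N m; "position": TCP position; "tcp_rot": TCP orientation; "wrist_force": force on the tool from outside, world axes, zero at the start; "torque": the same for the moment, N m; "finger_gap": opening from 0.0 (shut) to 1.0 (fully open).
Only numpy, scipy, OpenCV 4.12 (cv2) and the standard library are available. Lean on these libraries where they do the work, as an engineer would, in place of code of your own. Each camera call takes 0.05 s, during which the arm holds its last target. There are 200 camera calls.

## Working session

There is one attempt and no reset: what is moved stays moved. The work goes in short steps, Python scripts to look and compute and a tool call to move; the robot and the scene stay as the last step left them, time stands still between calls to the robot, and variables do not carry over. Pictures are saved under pics/ and viewed, on a budget of 10 in all, crops included, one or two more only if the job needs it, and the job is handed in when it is done.

Besides the shell and the picture viewer there is one more tool, called after "Emit:" as a command line: name --pt "numbers of a row" for each row, then --argument value for the rest. jog_arm: Moves the arm, as the interface text tells. Its arguments: {"type":"object","properties":{"deltas":{"type":"array"},"newtons":{"type":"number"}},"required":["deltas"]}

```bash
ls; mkdir -p pics; python3 - <<'E'
from workcell import bot
import cv2,numpy as np
for n in ("side","top"):
    im=bot.get_image(n); cv2.imwrite(f"pics/{n}0.png",im[:,:,::-1]); i=bot.camera_info(n)
    print(n,i["fovy"],i["cx"],i["cy"],i["distortion"]);print(np.round(i["cam_to_world"],3))
print(bot.sense())
E
```

```text
pics
side 51.12642161162654 257.36100959650946 181.85118286732808 [-0.00937786  0.          0.          0.          0.        ]
[[-9.980000e-01 -4.300000e-02  3.500000e-02  5.059800e+02]
 [-4.800000e-02  3.570000e-01 -9.330000e-01  1.062807e+03]
 [ 2.800000e-02 -9.330000e-01 -3.590000e-01  5.675740e+02]
 [ 0.000000e+00  0.000000e+00  0.000000e+00  1.000000e+00]]
top 53.93735578780449 257.88524553758845 192.25443021936118 [-0.04900152  0.          0.          0.          0.        ]
[[-2.300000e-02 -9.920000e-01  1.220000e-01  3.881040e+02]
 [-1.000000e+00  2.000000e-02 -2.100000e-02 -2.877200e+01]
 [ 1.900000e-02 -1.220000e-01 -9.920000e-01  1.175118e+03]
 [ 0.000000e+00  0.000000e+00  0.000000e+00  1.000000e+00]]
{'time_s': 0.1, 'joints': array([-1.36328520e+00,  3.78037321e-01,  7.97601410e-02,  1.27440087e+00,
       -3.51501955e-06,  1.46051002e+00]), 'qvel': array([ 0.00023499,  0.0001905 ,  0.00453049, -0.00084327, -0.00078909,
       -0.00093684]), 'tau': array([ 9.32471121e-04, -4.64695323e+01,  2.70581782e+01,  1.20916252e-02,
       -1.16780607e-04,  7.42600690e-06]), 'position': array([ 179.55040989, -545.56307969,  198.52760108]), 'tcp_rot': array([ 9.87401702e-01,  1.58230825e-01, -4.74748603e-05, -9.39662408e-04]), 'wrist_force': array([-0.60722014,  0.33221949, -0.47617331]), 'torque': array([-0.05972822,  0.03741109,  0.02110206]), 'finger_gap': 0.9956379307001552}
```

View pics/side0.png

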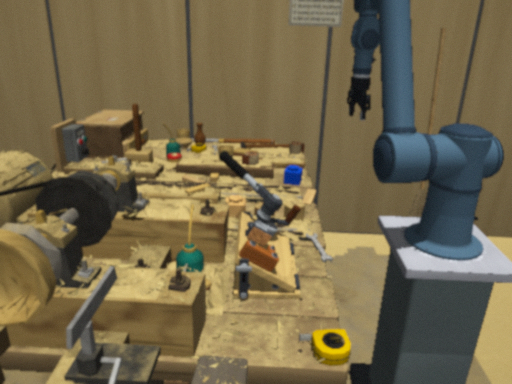

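View pics/top0.png

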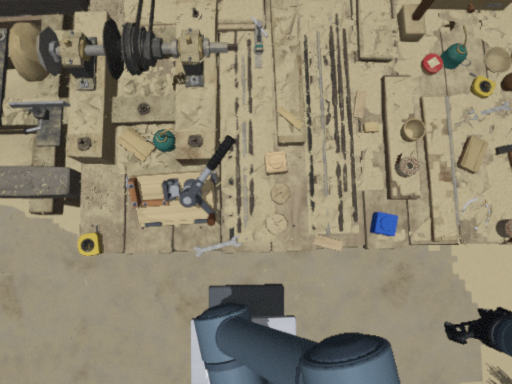

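The side view shows the jig at about (265,255) and the wrench grip at (232,165). In the top view the squared blank is at (276,162), with the sawn blanks at (280,193) and (277,223). The jig is at (130–215,135–225), the wrench runs from (190,198) to (228,142), and the blue look-alike is at (384,223). I'll zoom in.

```bash
python3 - <<'E'
import cv2
a=cv2.imread("pics/top0.png")[125:260,110:310]; cv2.imwrite("pics/topc.png",cv2.resize(a,None,fx=4,fy=4,interpolation=cv2.INTER_CUBIC))
a=cv2.imread("pics/side0.png")[140:305,190:345]; cv2.imwrite("pics/sidec.png",cv2.resize(a,None,fx=3.6,fy=3.6,interpolation=cv2.INTER_CUBIC))
E
```

```text
(no output)
```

View pics/topc.png

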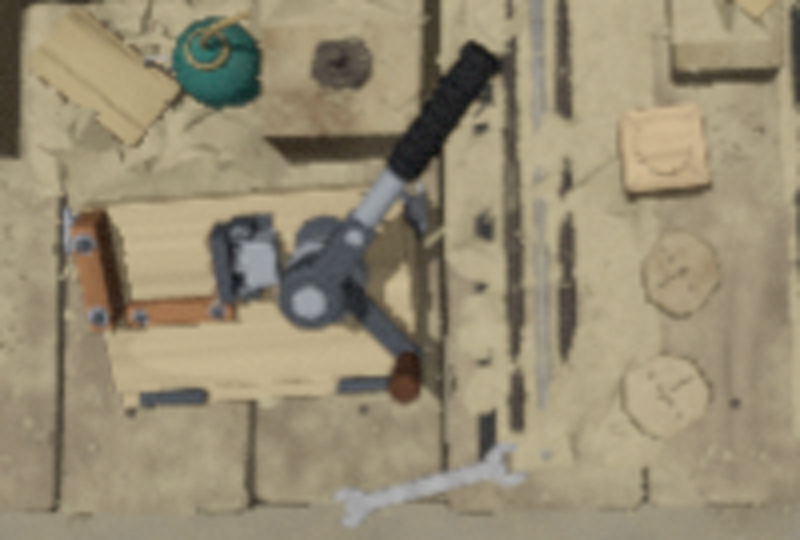

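View pics/sidec.png

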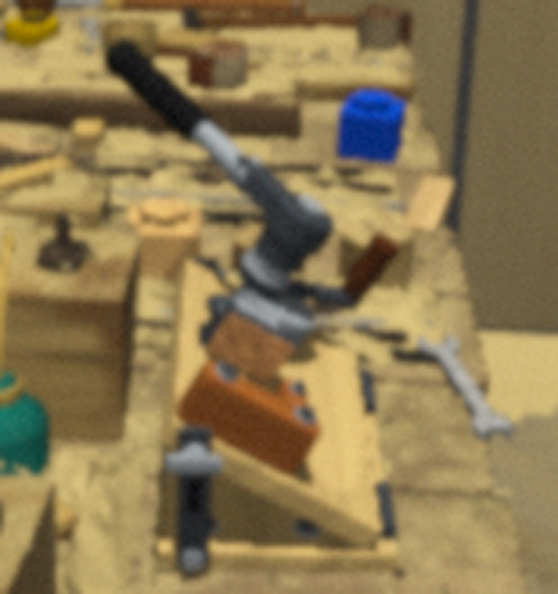

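```bash
cat > h.py <<'E'
from workcell import bot
import cv2,numpy as np
def ray(n,u,v):
    i=bot.camera_info(n);f=192/np.tan(np.radians(i["fovy"]/2))
    K=np.array([[f,0,i["cx"]],[0,f,i["cy"]],[0,0,1.]])
    p=cv2.undistortPoints(np.array([[[u,v]]],float),K,np.array(i["distortion"]))[0,0]
    T=np.array(i["cam_to_world"]);d=T[:3,:3]@[p[0],p[1],1];return T[:3,3],d/np.linalg.norm(d)
def plane(n,uv,z=0,N=(0,0,1)):
    o,d=ray(n,*uv);N=np.array(N,float);return o+d*(z-o@N)/(d@N)
def tri(t,s):
    (a,d),(b,e)=ray("top",*t),ray("side",*s)
    k=np.linalg.lstsq(np.c_[d,-e],b-a,rcond=None)[0];p,q=a+k[0]*d,b+k[1]*e
    return (p+q)/2,np.linalg.norm(p-q)
def project(n,P):
    i=bot.camera_info(n);f=192/np.tan(np.radians(i["fovy"]/2))
    K=np.array([[f,0,i["cx"]],[0,f,i["cy"]],[0,0,1.]]);T=np.linalg.inv(np.array(i["cam_to_world"]))
    return cv2.projectPoints(np.atleast_2d(np.array(P,float)),cv2.Rodrigues(T[:3,:3])[0],T[:3,3],K,np.array(i["distortion"]))[0][:,0]
tc=lambda x,y:(110+(x+.5)/4-.5,125+(y+.5)/4-.5)
sc=lambda x,y:(190+(x+.5)/3.6-.5,140+(y+.5)/3.6-.5)
E
python3 - <<'E'
from h import *
np.set_printoptions(precision=1,suppress=True)
for n,t,s in [("gripstart",(400,173),(198,130)),("gripend",(483,50),(120,55)),("fscr_hi",(83,243),(228,372)),("fscr_lo",(98,317),(303,412)),("cam",(405,375),(369,268))]:
    print(n,*tri(tc(*t),sc(*s)))
im=cv2.imread("pics/top0.png")
for n,p,z in [("spig",(665,147),64),("tl",(620,113),54),("tr",(698,105),54),("br",(710,183),54),("bl",(630,193),54),("a",(680,273),45),("b",(667,396),45),("led1",(140,317),60),("led2",(220,313),60)]:
    print(n,plane("top",tc(*p),z), im[tuple(np.round(tc(*p)[::-1]).astype(int))])
E
```

```text
gripstart [575.3  75.2 203.2] 2.837577306004051
gripend [643.   17.9 240.7] 3.8929581655773635
fscr_hi [541.  303.6 134.4] 2.3259874549406363
fscr_lo [493.3 300.5 107.4] 0.9381858353527012
cam [447.   83.4 102.7] 1.0979751951370285
spig [ 616.4 -108.6   64. ] [143 179 201]
tl [645.4 -75.9  54. ] [134 166 182]
tr [ 650.5 -135.4   54. ] [132 166 184]
br [ 590.2 -142.5   54. ] [ 91 119 133]
bl [583.7 -81.9  54. ] [58 78 90]
a [ 523.3 -118.5   45. ] [ 99 125 136]
b [ 430.8 -106.    45. ] [118 144 157]
led1 [496.9 283.9  60. ] [86 82 80]
led2 [498.6 224.5  60. ] [ 87  93 106]
```

```bash
python3 - <<'E'
import cv2
a=cv2.imread("pics/top0.png")[165:231,118:218]; cv2.imwrite("pics/jig8.png",cv2.resize(a,None,fx=8,fy=8,interpolation=cv2.INTER_CUBIC))
E
```

```text
(no output)
```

View pics/jig8.png

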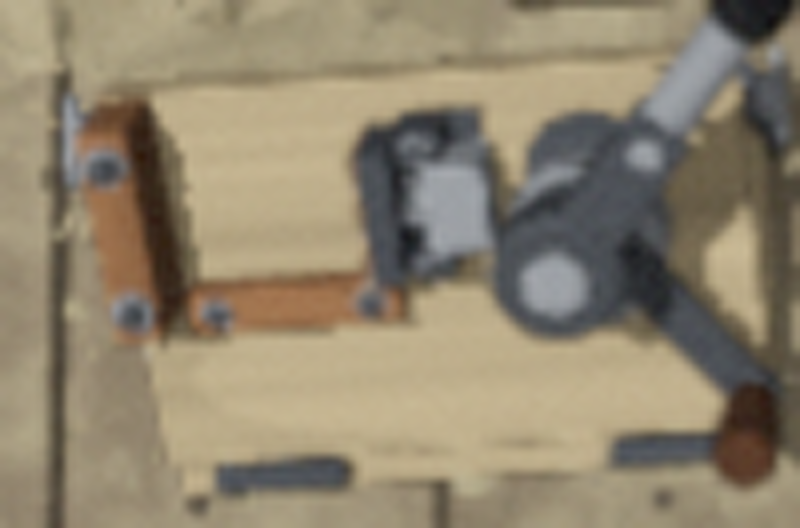

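The zoom shows the fence screws at (105,168) and (133,313), the ledge at (190–400,275–330), the pad at x≈365, the nut cap at (553,285) and the cam grip at (747,395–450). The measurements agree: the slope is 29.5°, the lever radius 94.6 mm, and the fence screws come out at y≈43, z≈40 in the seat frame. Next is a planning helper.

```bash
cat >> h.py <<'E'
from scipy.spatial.transform import Rotation as Ro
ps=np.radians(3.0);X=np.array([.866*np.cos(ps),.866*np.sin(ps),.5]);Y=np.array([-np.sin(ps),np.cos(ps),0]);Z=np.cross(X,Y)
J=np.c_[X,Y,Z]; SEAT=np.array([538.5,260.6,87.0]); NUT=SEAT-120*Y+88*Z
S=lambda x,y,z:SEAT+J@[x,y,z]
def down(deg): # tool straight down, tool x at yaw deg
    a=np.radians(deg);x=np.array([np.cos(a),np.sin(a),0]);z=np.array([0,0,-1.]);return np.c_[x,np.cross(z,x),z]
JR=np.c_[Y,X,-Z] # tool into table, jaws along slope
def move(p,R,frm=None):
    if frm is None: s=bot.sense();p0,R0=s["position"],Ro.from_quat(s["tcp_rot"]).as_matrix()
    else: p0,R0=frm
    t=R0.T@(np.array(p)-p0)/60;w=np.degrees(Ro.from_matrix(R0.T@R).as_rotvec())/6
    print([round(float(v),2) for v in (*t,*w)])
def where():
    s=bot.sense();R=Ro.from_quat(s["tcp_rot"]).as_matrix()
    print("t",s["time_s"],"pos",s["position"].round(1),"seat",(J.T@(s["position"]-SEAT)).round(1),"Fseat",(J.T@s["wrist_force"]).round(1),"q",s["joints"].round(2),"gap",round(s["finger_gap"],3))
E
python3 - <<'E'
from h import *
move([617,-109,150],down(5.7))
print(project("top",[S(27,41.5,38),S(-27,41.5,38),NUT,S(-41,0,14)]).round(1))
E
```

```text
[9.2, -4.63, 0.82, -0.02, 0.0, 2.08]
[[130.9 185.9]
 [134.5 203.5]
 [187.9 197.8]
 [151.6 203.4]]
```

Emit:
jog_arm --pt "9.2 -4.63 0 0 0 2.08 -1" --pt "9.2 -4.63 0 0 0 2.08 -1" --pt "9.2 -4.63 0 0 0 2.08 -1" --pt "9.2 -4.63 0 0 0 2.08 -1" --pt "9.2 -4.63 0 0 0 2.08 -1" --pt "9.2 -4.63 0 0 0 2.08 -1" --pt "9.2 -4.63 0 0 0 2.08 -1" --pt "9.2 -4.63 0 0 0 2.08 -1"

```text
time_s: 1.1
position: [533.0, -192.5, 198.9]
tcp_rot: [0.999, 0.05, -0.0, -0.001]
wrist_force: [0.2, -0.7, -0.1]
finger_gap: 0.998
```

```bash
python3 - <<'E'
from h import *
move([617,-109,110],down(5.7));where()
E
```

```text
[1.53, -1.24, 1.48, -0.02, 0.01, 0.0]
t 1.1 pos [ 533.  -192.5  198.9] seat [  30.6 -452.2  111.5] Fseat [ 0.1 -0.7 -0.1] q [-0.46  0.36  0.06  1.27  0.    2.58] gap 0.998
```

Emit:
jog_arm --pt "1.53 -1.24 1.48 0 0 0 -1" --pt "1.53 -1.24 1.48 0 0 0 -1" --pt "1.53 -1.24 1.48 0 0 0 -1" --pt "1.53 -1.24 1.48 0 0 0 -1" --pt "1.53 -1.24 1.48 0 0 0 -1" --pt "1.53 -1.24 1.48 0 0 0 -1"

```text
time_s: 1.85
position: [617.0, -110.8, 111.8]
tcp_rot: [0.999, 0.049, 0.001, -0.0]
wrist_force: [-0.5, -0.3, -0.9]
finger_gap: 1.002
```

```bash
python3 - <<'E'
from h import *
move([617,-109,16],down(5.7));where()
a=bot.get_image("side")[120:240,190:310]; cv2.imwrite("pics/s1.png",cv2.resize(a,None,fx=4,fy=4,interpolation=cv2.INTER_CUBIC)[:,:,::-1])
a=bot.get_image("top")[120:240,230:330]; cv2.imwrite("pics/t1.png",a[:,:,::-1])
E
```

```text
[0.0, -0.03, 1.6, -0.01, -0.01, -0.01]
t 1.85 pos [ 617.  -110.8  111.8] seat [  63.5 -375.    -8. ] Fseat [-0.9 -0.3 -0.5] q [-0.28  0.52  0.07  1.12  0.    2.76] gap 1.002
```

Emit:
jog_arm --pt "0 -0.03 0.8 0 0 0 -1" --pt "0 -0.03 1.2 0 0 0 -1" --pt "0 -0.03 1.6 0 0 0 -1" --pt "0 -0.03 1.6 0 0 0 -1" --pt "0 -0.03 1.6 0 0 0 -1"

```text
time_s: 2.58
position: [617.6, -109.1, 16.8]
tcp_rot: [0.999, 0.049, 0.001, -0.0]
wrist_force: [-0.6, -0.7, 1.3]
finger_gap: 0.998
```

Emit:
jog_arm --pt "0 0 0 0 0 0 0.2" --pt "0 0 0 0 0 0 0.2" --pt "0 0 0 0 0 0 0.2" --pt "0 0 0 0 0 0 0.2" --pt "0 0 0 0 0 0 0.2" --newtons 40

```text
time_s: 3.2
position: [620.1, -108.7, 20.6]
tcp_rot: [0.999, 0.049, 0.004, -0.0]
wrist_force: [-2.5, 3.0, 13.9]
finger_gap: 0.478
```

```bash
python3 - <<'E'
from h import *
where()
E
```

```text
t 3.2 pos [ 620.1 -108.7   20.6] seat [  20.7 -373.1  -88.6] Fseat [ 5.   3.1 13.2] q [-0.28  0.58 -0.07  0.91  0.    2.77] gap 0.478
```

```bash
python3 - <<'E'
from h import *
a=bot.get_image("side")[120:240,190:310][:,:,::-1];b=bot.get_image("top")[110:230,215:335][:,:,::-1]; cv2.imwrite("pics/g1.png",cv2.resize(np.hstack([a,b]),None,fx=3.3,fy=3.3,interpolation=cv2.INTER_CUBIC))
where()
E
```

```text
t 3.3 pos [ 620.1 -108.7   20.6] seat [  20.7 -373.1  -88.6] Fseat [ 4.1  3.6 14.1] q [-0.28  0.58 -0.07  0.91  0.    2.77] gap 0.477
```

View pics/g1.png

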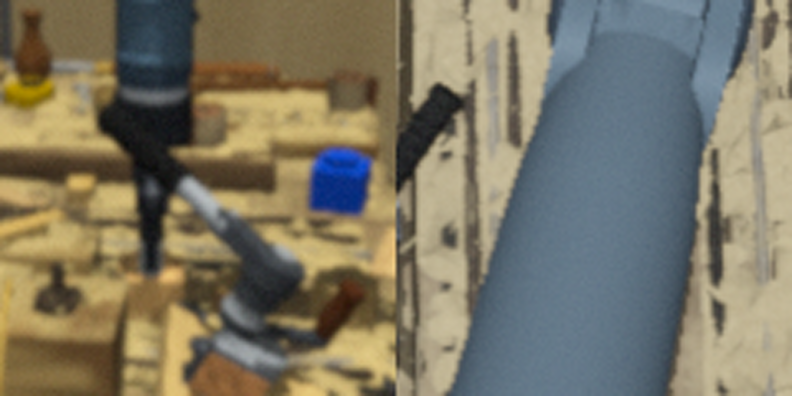

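```bash
python3 - <<'E'
from h import *
print(project("side",[[620,-108,20],[617,-109,64],[617,-109,54],[617,-77,54],[617,-77,0],[617,-77,20]]).round(1))
for p in [(167,212),(138,235),(203,235)]: print(sc(*p))
print(tri(tc(665,147),sc(167,210)))
E
```

```text
[[234.7 209.1]
 [235.8 196.5]
 [235.8 199.4]
 [234.7 203.4]
 [234.6 219. ]
 [234.7 213.3]]
(236.02777777777777, 198.52777777777777)
(227.97222222222223, 204.91666666666669)
(246.02777777777777, 204.91666666666669)
(array([ 616.77817057, -108.92740026,   59.03212313]), np.float64(1.2844277840077534))
```

```bash
python3 - <<'E'
from h import *
print(project("side",[[179.7,-546,199.4],[617,-110.8,111.8],[617,-68,125]]).round(1))
a=cv2.imread("pics/side0.png")[60:130,330:400]; b=cv2.imread("pics/s1.png"); c=cv2.imread("pics/t1.png")
cv2.imwrite("pics/chk.png",np.hstack([cv2.resize(a,(300,300)),cv2.resize(b,(300,300)),cv2.resize(c,(200,240),interpolation=2).__class__(np.zeros(0)) if 0 else cv2.copyMakeBorder(cv2.resize(c,(200,240)),0,60,0,0,0)]))
E
```

```text
[[354.5 128.2]
 [236.  182.3]
 [234.6 183.3]]
```

View pics/chk.png

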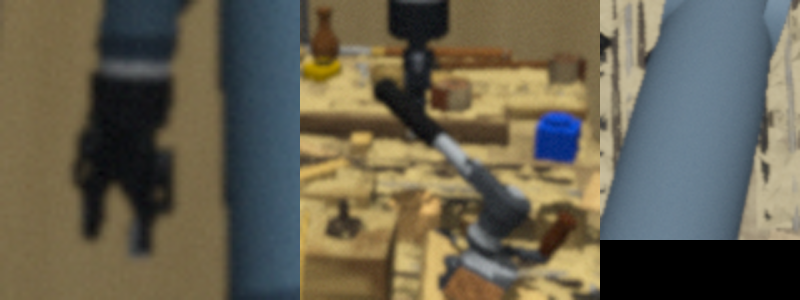

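The check picture shows the fingertips about 27 mm higher than the reported TCP implies: at row 174 against 183 expected for z 112. The 0.477 gap with 14 N upward says the fingers closed on the spigot (43 mm) from on top of the block. I'll open and go lower, feeling for contact.

Emit:
jog_arm --pt "0 0 0 0 0 0 -1" --pt "0 0 0 0 0 0 -1" --pt "0 0 0 0 0 0 -1" --pt "0 0 0 0 0 0 -1"

```text
time_s: 3.8
position: [619.7, -108.7, 20.2]
tcp_rot: [0.999, 0.049, 0.004, -0.0]
wrist_force: [-0.4, -0.8, 0.1]
finger_gap: 1.002
```

```bash
python3 - <<'E'
from h import *
where()
move([617.5,-109,0],down(5.7))
im=bot.get_image("side"); cv2.imwrite("pics/g2.png",cv2.resize(im[150:230,190:290][:,:,::-1],None,fx=6,fy=6,interpolation=cv2.INTER_CUBIC))
E
```

```text
t 3.8 pos [ 619.7 -108.7   20.2] seat [  20.1 -373.   -88.8] Fseat [-0.4 -0.7  0.3] q [-0.28  0.58 -0.07  0.91  0.    2.77] gap 1.002
[-0.04, 0.0, 0.34, -0.0, -0.07, -0.01]
```

View pics/g2.png

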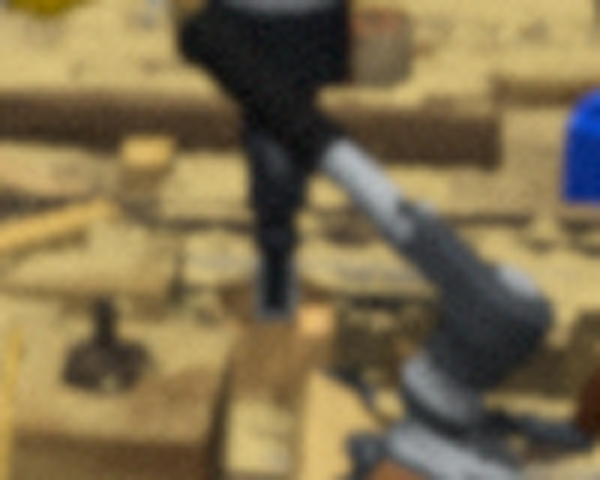

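The open tips are at (278,318) in the crop, i.e. z≈59, so the tips sit about 27 mm farther back than reported. I'll descend to a reported z of −10.

Emit:
jog_arm --pt "-0.04 0 0.1 0 -0.07 0 -1" --pt "-0.04 0 0.2 0 -0.07 0 -1" --pt "-0.04 0 0.3 0 -0.07 0 -1" --pt "-0.04 0 0.4 0 -0.07 0 -1" --pt "-0.04 0 0.5 0 -0.07 0 -1" --pt "-0.04 0 0.5 0 -0.07 0 -1" --pt "-0.04 0 0.5 0 -0.07 0 -1"

```text
time_s: 4.72
position: [617.7, -108.9, -9.7]
tcp_rot: [0.999, 0.049, 0.0, -0.0]
wrist_force: [-0.9, -0.1, 1.0]
finger_gap: 1.0
```

Emit:
jog_arm --pt "0 0 0 0 0 0 0.2" --pt "0 0 0 0 0 0 0.2" --pt "0 0 0 0 0 0 0.2" --pt "0 0 0 0 0 0 0.2" --newtons 40

```text
time_s: 5.22
position: [618.3, -109.1, -9.2]
tcp_rot: [0.999, 0.049, 0.001, 0.0]
wrist_force: [0.2, 0.8, 3.5]
finger_gap: 0.743
```

Gap 0.743 ≈ 63 mm, so it's gripped on the block. I'll lift high to clear the wrench grip.

Emit:
jog_arm --pt "0 0 -0.5 0 0 0 0.2" --pt "0 0 -1.3 0 0 0 0.2" --pt "0 0 -2.3 0 0 0 0.2" --pt "0 0 -3.3 0 0 0 0.2" --pt "0 0 -4.3 0 0 0 0.2" --pt "0 0 -4.6 0 0 0 0.2" --pt "0 0 -4.6 0 0 0 0.2"

```text
time_s: 6.1
position: [618.8, -109.4, 268.1]
tcp_rot: [0.999, 0.049, 0.002, 0.001]
wrist_force: [0.6, 0.1, -2.1]
finger_gap: 0.737
```

```bash
python3 - <<'E'
from h import *
where()
s=bot.sense();p0,R0=s["position"],Ro.from_quat(s["tcp_rot"]).as_matrix()
move([560,60,270],down(50));
move([520,240,280],JR)
im=bot.get_image("side"); cv2.imwrite("pics/g3.png",cv2.resize(im[50:230,170:330][:,:,::-1],None,fx=3.5,fy=3.5,interpolation=cv2.INTER_CUBIC))
print(project("side",[p0+[0,42,13],p0]).round(1))
E
```

```text
t 6.1 pos [ 618.8 -109.4  268.1] seat [ 143.2 -373.7  126.5] Fseat [-0.5  0.  -2.1] q [-0.28  0.49  0.44  1.51  0.    2.77] gap 0.737
[-0.7, -2.91, -0.04, 0.03, -0.03, -7.39]
[-1.06, -5.96, -0.21, -3.94, 3.78, -14.2]
[[234.4 133. ]
 [235.8 133.8]]
```

View pics/g3.png

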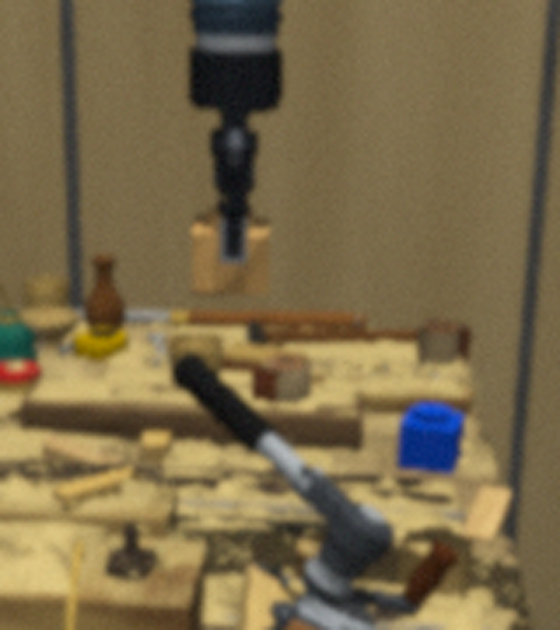

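The block is held square with its bottom about 22 mm past the tips: in the crop the tip is at (232,262) and the bottom at row 293. Now over the wrench to a pre-place pose.

Emit:
jog_arm --pt "-0.7 -2.91 -0.4 0 0 -7.4 0.2" --pt "-0.7 -2.91 -0.4 0 0 -7.4 0.2" --pt "-0.7 -2.91 -0.4 0 0 -7.4 0.2" --pt "-0.7 -2.91 -0.4 0 0 -7.4 0.2" --pt "-0.7 -2.91 -0.4 0 0 -7.4 0.2"

```text
time_s: 6.78
position: [557.6, 61.1, 288.0]
tcp_rot: [0.906, 0.423, -0.001, -0.0]
wrist_force: [0.2, 0.3, -1.4]
finger_gap: 0.747
```

```bash
python3 - <<'E'
from h import *
where()
move(S(10,-5,110),JR)
E
```

```text
t 6.775 pos [557.6  61.1 288. ] seat [ 107.9 -200.2  169.8] Fseat [-0.5  0.3 -1.3] q [-0.    0.35  0.27  1.49 -0.    2.26] gap 0.747
[1.76, -2.88, 1.68, -4.79, 1.88, -6.99]
```

Emit:
jog_arm --pt "1.76 -2.88 0.1 -4.8 1.9 -7 0.2" --pt "1.76 -2.88 0.1 -4.8 1.9 -7 0.2" --pt "1.76 -2.88 0.1 -4.8 1.9 -7 0.2" --pt "1.76 -2.88 0.4 -4.8 1.9 -7 0.2" --pt "1.76 -2.88 0.8 -4.8 1.9 -7 0.2" --pt "1.76 -2.88 1.2 -4.8 1.9 -7 0.2" --pt "1.76 -2.88 1.68 -4.8 1.9 -7 0.2" --pt "1.76 -2.88 1.68 -4.8 1.9 -7 0.2"

```text
time_s: 7.78
position: [489.3, 250.5, 182.2]
tcp_rot: [0.666, 0.701, 0.185, 0.177]
wrist_force: [0.3, 0.2, -1.6]
finger_gap: 0.74
```

```bash
python3 - <<'E'
from h import *
where()
move(S(10,-5,40),JR)
im=bot.get_image("side"); cv2.imwrite("pics/g4.png",cv2.resize(im[90:290,200:340][:,:,::-1],None,fx=3,fy=3,interpolation=cv2.INTER_CUBIC))
p=bot.sense()["position"];C=[p+J@np.array([a*32,32,9.2+h]) for h in (0,54) for a in (-1,1)]
print("caseA near-face corners",((project("side",C)-[200,90])*3).round(0))
C=[c+np.array([13.7,.7,3.7]) for c in C];print("B",((project("side",C)-[200,90])*3).round(0))
E
```

```text
t 7.775 pos [489.3 250.5 182.2] seat [  4.6  -7.5 107.3] Fseat [-0.6  0.1 -1.6] q [ 0.49 -0.05 -0.64  0.5  -0.21  1.96] gap 0.74
[0.04, 0.1, 1.12, -0.06, 0.02, 0.0]
caseA near-face corners [[277. 397.]
 [201. 355.]
 [319. 339.]
 [243. 295.]]
B [[258. 392.]
 [182. 350.]
 [300. 334.]
 [223. 290.]]
```

View pics/g4.png

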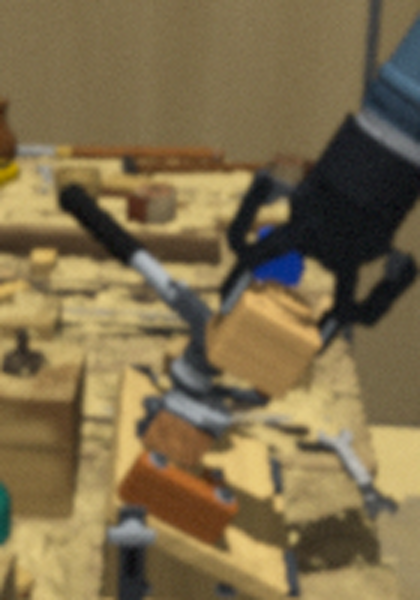

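Block corners at (282,395), (208,352) and (320,345) match case A, so the offset lies along the tool axis. Descending.

Emit:
jog_arm --pt "0.04 0.05 0.4 -0.06 0 0 0.2" --pt "0.04 0.05 0.8 -0.06 0 0 0.2" --pt "0.04 0.05 1.2 -0.06 0 0 0.2" --pt "0.04 0.05 1.5 -0.06 0 0 0.2" --pt "0.04 0.05 1.75 -0.06 0 0 0.2" --pt "0.04 0.05 1.8 -0.06 0 0 0.2" --pt "0.04 0.05 1.8 -0.06 0 0 0.2"

```text
time_s: 8.7
position: [547.5, 256.7, 93.0]
tcp_rot: [0.665, 0.7, 0.189, 0.18]
wrist_force: [-0.5, 1.1, -0.3]
finger_gap: 0.739
```

```bash
python3 - <<'E'
from h import *
where()
move(S(8,-4,-9),JR)
E
```

```text
t 8.7 pos [547.5 256.7  93. ] seat [10.7 -4.3  0.8] Fseat [-0.5  1.1 -0.1] q [ 0.44  0.15 -0.71  0.22 -0.19  1.91] gap 0.739
[0.01, -0.05, 0.16, 0.04, 0.01, -0.01]
```

Feel down in 2–3 mm steps.

Emit:
jog_arm --pt "0 -0.02 0.04 0 0 0 0.2" --pt "0 -0.02 0.08 0 0 0 0.2" --pt "0 -0.02 0.11 0 0 0 0.2" --pt "0 -0.02 0.11 0 0 0 0.2"

```text
time_s: 9.2
position: [549.8, 256.8, 86.6]
tcp_rot: [0.665, 0.7, 0.189, 0.18]
wrist_force: [0.4, 0.1, -1.0]
finger_gap: 0.742
```

Emit:
jog_arm --pt "0 0 0.03 0 0 0 0.2" --pt "0 0 0.06 0 0 0 0.2" --pt "0 0 0.06 0 0 0 0.2"

```text
time_s: 9.57
position: [551.6, 256.9, 83.4]
tcp_rot: [0.665, 0.7, 0.189, 0.18]
wrist_force: [-0.7, 0.4, -1.6]
finger_gap: 0.738
```

```bash
python3 - <<'E'
from h import *
where()
E
```

```text
t 9.575 pos [551.6 256.9  83.4] seat [ 9.4 -4.4 -9.5] Fseat [-1.4  0.5 -1. ] q [ 0.44  0.17 -0.71  0.2  -0.19  1.91] gap 0.738
```

Emit:
jog_arm --pt "0 0 0.03 0 0 0 0.2" --pt "0 0 0.05 0 0 0 0.2" --pt "0 0 0.05 0 0 0 0.2"

```text
time_s: 9.95
position: [552.0, 257.0, 83.2]
tcp_rot: [0.665, 0.7, 0.189, 0.18]
wrist_force: [-23.6, -5.3, 28.7]
finger_gap: 0.743
```

```bash
python3 - <<'E'
from h import *
where()
E
```

```text
t 9.95 pos [552.  257.   83.2] seat [ 9.6 -4.3 -9.9] Fseat [-6.3 -4.1 36.8] q [ 0.44  0.17 -0.71  0.19 -0.19  1.91] gap 0.743
```

Table contact is at z −9.8, as predicted. I'll back off slightly and slide down to the ledge.

Emit:
jog_arm --pt "0 0 -0.02 0 0 0 0.2" --pt "0 -0.05 -0.02 0 0 0 0.2" --pt "0 -0.1 -0.02 0 0 0 0.2" --pt "0 -0.12 -0.02 0 0 0 0.2" --pt "0 -0.12 -0.02 0 0 0 0.2"

```text
time_s: 10.58
position: [544.9, 256.5, 80.1]
tcp_rot: [0.665, 0.7, 0.189, 0.18]
wrist_force: [0.4, 0.5, -2.1]
finger_gap: 0.738
```

```bash
python3 - <<'E'
from h import *
where()
E
```

```text
t 10.575 pos [544.9 256.5  80.1] seat [ 1.9 -4.4 -9.1] Fseat [-0.7  0.5 -2. ] q [ 0.45  0.16 -0.73  0.18 -0.2   1.91] gap 0.738
```

Emit:
jog_arm --pt "0 -0.02 0 0 0 0 0.2" --pt "0 -0.05 0 0 0 0 0.2" --pt "0 -0.05 0 0 0 0 0.2"

```text
time_s: 10.95
position: [544.1, 256.6, 80.0]
tcp_rot: [0.665, 0.7, 0.19, 0.181]
wrist_force: [5.5, -0.2, -0.1]
finger_gap: 0.742
```

```bash
python3 - <<'E'
from h import *
where()
E
```

```text
t 10.95 pos [544.1 256.6  80. ] seat [ 1.2 -4.3 -8.8] Fseat [ 4.7 -0.5 -2.8] q [ 0.45  0.16 -0.74  0.18 -0.2   1.92] gap 0.742
```

Emit:
jog_arm --pt "0.03 0 0 0 0 0 0.2" --pt "0.06 0 0 0 0 0 0.2" --pt "0.08 0 0 0 0 0 0.2" --pt "0.08 0 0 0 0 0 0.2"

```text
time_s: 11.45
position: [544.0, 259.3, 80.0]
tcp_rot: [0.665, 0.699, 0.189, 0.183]
wrist_force: [1.2, -6.7, 3.6]
finger_gap: 0.743
```

```bash
python3 - <<'E'
from h import *
where()
E
```

```text
t 11.45 pos [544.  259.3  80. ] seat [ 1.2 -1.5 -8.8] Fseat [ 2.5 -6.8  2.7] q [ 0.46  0.16 -0.73  0.18 -0.21  1.93] gap 0.743
```

Fence contact felt. Set down and release.

Emit:
jog_arm --pt "0 0 0.02 0 0 0 0.2" --pt "0 0 0.02 0 0 0 0.2" --pt "0 0 0.0 0 0 0 -1" --pt "0 0 0.0 0 0 0 -1" --pt "0 0 0 0 0 0 -1" --pt "0 0 0 0 0 0 -1"

```text
time_s: 12.2
position: [543.8, 259.4, 79.8]
tcp_rot: [0.665, 0.699, 0.189, 0.183]
wrist_force: [-0.8, 0.4, 0.1]
finger_gap: 1.0
```

Emit:
jog_arm --pt "0 0 -0.3 0 0 0 -1" --pt "0 0 -0.8 0 0 0 -1" --pt "0 0 -1.4 0 0 0 -1" --pt "0 0 -2 0 0 0 -1" --pt "0 0 -2 0 0 0 -1"

```text
time_s: 12.82
position: [484.1, 258.2, 186.6]
tcp_rot: [0.664, 0.699, 0.191, 0.183]
wrist_force: [1.0, 0.1, 0.1]
finger_gap: 0.999
```

```bash
python3 - <<'E'
from h import *
where()
G=J.T@(np.array([447,83.4,102.7])-SEAT);print("camgrip seat",G.round(1))
move(S(G[0],G[1],110),JR); move(S(G[0],G[1],35),JR)
im=bot.get_image("side")[:,:,::-1]; cv2.imwrite("pics/g5.png",cv2.resize(im[170:310,200:340],None,fx=4,fy=4,interpolation=cv2.INTER_CUBIC))
E
```

```text
t 12.825 pos [484.1 258.2 186.6] seat [  2.6   0.5 113.5] Fseat [ 0.9  0.1 -0.4] q [ 0.52 -0.06 -0.65  0.49 -0.24  1.98] gap 0.999
camgrip seat [ -79.3 -172.2   63.9]
[-2.88, -1.36, 0.05, 0.12, 0.03, -0.01]
[-2.87, -1.38, 1.3, 0.12, 0.03, -0.01]
```

View pics/g5.png

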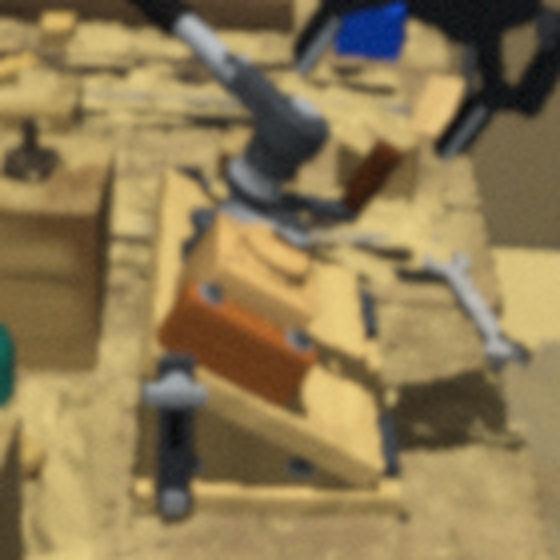

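The blank is seated behind the fence with its spigot up at (275,245). The cam grip is at (372,180). On to the eccentric.

Emit:
jog_arm --pt "-2.9 -1.37 0.05 0.12 0 0 -1" --pt "-2.9 -1.37 0.05 0.12 0 0 -1" --pt "-2.9 -1.37 0.05 0.12 0 0 -1" --pt "-2.9 -1.37 0.05 0.12 0 0 -1" --pt "-2.9 -1.37 0.05 0.12 0 0 -1" --pt "-2.9 -1.37 0.05 0.12 0 0 -1"

```text
time_s: 13.62
position: [424.2, 81.6, 141.4]
tcp_rot: [0.665, 0.701, 0.186, 0.179]
wrist_force: [-0.3, 0.3, 0.1]
finger_gap: 0.999
```

```bash
python3 - <<'E'
from h import *
where()
move(S(-79.3,-172.2,33),JR)
im=bot.get_image("side")[:,:,::-1]; cv2.imwrite("pics/g6.png",im)
hsv=cv2.cvtColor(im,cv2.COLOR_BGR2HSV)
E
```

```text
t 13.625 pos [424.2  81.6 141.4] seat [ -79.8 -172.7  108.9] Fseat [-0.2  0.4  0.2] q [ 0.04 -0.33 -0.98  0.4   0.    1.56] gap 0.999
[0.01, 0.01, 1.26, -0.01, 0.03, 0.01]
```

Joint 3 is near its range limit (−0.98 of −1.02). I'll take the grip with jaws along y instead, so the tool can stand more upright (15°).

```bash
cat >> h.py <<'E'
def TR(al): # jaws along Y, tool leaning al deg from vertical
    a=np.radians(al);f=np.array([np.cos(ps),np.sin(ps),0]);z=np.sin(a)*f-np.cos(a)*np.array([0,0,1.]);return np.c_[np.cross(Y,z),Y,z]
def tcp(P,R,b=46): return np.array(P)+b*R[:,2]
E
python3 - <<'E'
from h import *
R=TR(15)
move(tcp(S(-79.3,-172.2,130),R),R)
move(tcp(S(-79.3,-172.2,130),R),R,(tcp(S(-79.3,-172.2,130),R),R)); move(tcp(S(-79.3,-172.2,78),R),R,(tcp(S(-79.3,-172.2,130),R),R))
E
```

```text
[0.01, -0.19, 0.39, 1.93, 1.97, -14.9]
[0.0, 0.0, 0.0, 0.0, 0.0, 0.0]
[-0.22, 0.0, 0.84, 0.0, 0.0, 0.0]
```

Emit:
jog_arm --pt "0 -0.19 0 1.93 1.97 -14.9 -1" --pt "0 -0.19 0 1.93 1.97 -14.9 -1" --pt "0 -0.19 0 1.93 1.97 -14.9 -1" --pt "0 -0.19 0 1.93 1.97 -14.9 -1" --pt "0 -0.19 0 1.93 1.97 -14.9 -1" --pt "0 -0.19 0 1.93 1.97 -14.9 -1" --pt "0 -0.19 0 1.93 1.97 -14.9 -1" --pt "0 -0.19 0.2 1.93 1.97 -14.9 -1"

```text
time_s: 14.68
position: [421.8, 83.3, 126.3]
tcp_rot: [0.012, 0.99, 0.014, 0.137]
wrist_force: [-0.2, -0.4, 0.8]
finger_gap: 0.999
```

```bash
python3 - <<'E'
from h import *
where()
R=TR(15)
move(tcp(S(-79.3,-172.2,120),R),R);move(tcp(S(-79.3,-172.2,78),R),R)
E
```

```text
t 14.675 pos [421.8  83.3 126.3] seat [ -89.3 -171.    96.9] Fseat [ 0.2 -0.4  0.8] q [ 0.03 -0.12 -0.75  0.67  0.02  0.06] gap 0.999
[-0.06, -0.02, 0.35, 0.11, 0.13, -0.75]
[-0.23, -0.01, 1.03, 0.11, 0.13, -0.75]
```

Emit:
jog_arm --pt "-0.06 -0.02 0.2 0.11 0.13 -0.75 -1" --pt "-0.06 -0.02 0.35 0.11 0.13 -0.75 -1" --pt "-0.14 -0.01 0.6 0.11 0.13 -0.75 -1" --pt "-0.19 -0.01 0.85 0.11 0.13 -0.75 -1" --pt "-0.23 -0.01 1.03 0.11 0.13 -0.75 -1" --pt "-0.23 -0.01 1.03 0.11 0.13 -0.75 -1"

```text
time_s: 15.42
position: [451.3, 84.2, 69.7]
tcp_rot: [-0.026, 0.991, 0.003, 0.13]
wrist_force: [-0.5, -0.6, 0.2]
finger_gap: 0.997
```

Emit:
jog_arm --pt "0 0 0 0 0 0 0.8" --pt "0 0 0 0 0 0 0.8" --pt "0 0 0 0 0 0 0.8" --pt "0 0 0 0 0 0 0.8" --pt "0 0 0 0 0 0 0.8" --pt "0 0 0 0 0 0 0.8" --newtons 20

```text
time_s: 16.18
position: [451.2, 83.7, 69.9]
tcp_rot: [-0.026, 0.991, 0.003, 0.13]
wrist_force: [-2.2, -3.1, 5.0]
finger_gap: 0.263
```

```bash
python3 - <<'E'
from h import *
where();R=Ro.from_quat(bot.sense()["tcp_rot"]).as_matrix()
print((J.T@(bot.sense()["position"]-46*R[:,2]-SEAT)).round(1))
im=bot.get_image("side")[:,:,::-1]; cv2.imwrite("pics/g7.png",cv2.resize(im[130:270,210:350],None,fx=4,fy=4,interpolation=cv2.INTER_CUBIC))
E
```

```text
t 16.175 pos [451.2  83.7  69.9] seat [ -92.1 -172.1   33.4] Fseat [ 0.4 -3.   5.5] q [ 0.04  0.02 -0.77  0.52  0.   -0.01] gap 0.263
[ -80.1 -172.1   77.8]
```

Gripped: gap 0.263 ≈ 22 mm on the 23 mm grip. Now the arc.

```bash
cat >> h.py <<'E'
def arc(angles,r=95,P=None):
    s=bot.sense();R=Ro.from_quat(s["tcp_rot"]).as_matrix();c=J.T@(s["position"]-46*R[:,2]-SEAT)
    print("phi now",np.degrees(np.arctan2(c[1]+120,-c[0])).round(1),"r",np.hypot(c[0],c[1]+120).round(1))
    for a in angles:
        g=S(-r*np.cos(np.radians(a)),-120+r*np.sin(np.radians(a)),77.8);print(a,(R.T@(g-SEAT-J@c)/60).round(2).tolist())
E
python3 -c "
from h import *
arc(range(-27,20,6))"
```

```text
phi now -33.0 r 95.5
-27 [0.07, 0.15, 0.02]
-21 [0.14, 0.3, 0.04]
-15 [0.19, 0.46, 0.05]
-9 [0.22, 0.62, 0.06]
-3 [0.24, 0.78, 0.06]
3 [0.24, 0.95, 0.06]
9 [0.22, 1.12, 0.06]
15 [0.19, 1.28, 0.05]
```

Emit:
jog_arm --pt "0.07 0.15 0.02 0 0 0 0.8" --pt "0.14 0.3 0.04 0 0 0 0.8" --pt "0.19 0.46 0.05 0 0 0 0.8" --pt "0.22 0.62 0.06 0 0 0 0.8" --pt "0.24 0.78 0.06 0 0 0 0.8" --pt "0.24 0.95 0.06 0 0 0 0.8" --pt "0.22 1.12 0.06 0 0 0 0.8" --pt "0.19 1.28 0.05 0 0 0 0.8"

```text
time_s: 17.23
position: [433.8, 158.2, 61.8]
tcp_rot: [-0.025, 0.992, 0.001, 0.127]
wrist_force: [-3.0, -7.3, -2.0]
finger_gap: 0.256
```

```bash
python3 -c "
from h import *
where();arc([15,20,25,30,35,40,45,50,53,56,59,62])"
```

```text
t 17.225 pos [433.8 158.2  61.8] seat [-107.8  -96.8   33.2] Fseat [-4.  -7.2 -0.1] q [ 0.25  0.05 -0.76  0.51 -0.05  0.2 ] gap 0.256
phi now 13.8 r 98.4
15 [-0.06, 0.02, -0.02]
20 [-0.1, 0.15, -0.03]
25 [-0.15, 0.28, -0.05]
30 [-0.21, 0.4, -0.07]
35 [-0.28, 0.52, -0.09]
40 [-0.36, 0.63, -0.11]
45 [-0.45, 0.73, -0.13]
50 [-0.55, 0.82, -0.16]
53 [-0.61, 0.87, -0.18]
56 [-0.68, 0.92, -0.2]
59 [-0.75, 0.97, -0.22]
62 [-0.82, 1.01, -0.24]
```

Emit:
jog_arm --pt "-0.06 0.02 -0.02 0 0 0 0.8" --pt "-0.1 0.15 -0.03 0 0 0 0.8" --pt "-0.15 0.28 -0.05 0 0 0 0.8" --pt "-0.21 0.4 -0.07 0 0 0 0.8" --pt "-0.28 0.52 -0.09 0 0 0 0.8" --pt "-0.36 0.63 -0.11 0 0 0 0.8" --pt "-0.45 0.73 -0.13 0 0 0 0.8"

```text
time_s: 18.1
position: [451.4, 200.3, 73.0]
tcp_rot: [-0.025, 0.992, -0.002, 0.123]
wrist_force: [-3.8, -9.0, 0.7]
finger_gap: 0.261
```

```bash
python3 -c "
from h import *
where();arc([45,48,51,54,56,58,60,62])"
```

```text
t 18.1 pos [451.4 200.3  73. ] seat [-85.1 -55.6  33. ] Fseat [-3.4 -8.8  2.8] q [ 0.35  0.11 -0.66  0.57 -0.08  0.29] gap 0.261
phi now 41.8 r 97.2
45 [-0.08, 0.04, -0.03]
48 [-0.14, 0.1, -0.05]
51 [-0.2, 0.15, -0.07]
54 [-0.26, 0.2, -0.09]
56 [-0.31, 0.23, -0.1]
58 [-0.35, 0.26, -0.11]
60 [-0.4, 0.29, -0.13]
62 [-0.44, 0.32, -0.14]
```

Emit:
jog_arm --pt "-0.08 0.04 -0.03 0 0 0 0.8" --pt "-0.14 0.1 -0.05 0 0 0 0.8" --pt "-0.2 0.15 -0.07 0 0 0 0.8" --pt "-0.26 0.2 -0.09 0 0 0 0.8" --newtons 40

```text
time_s: 18.6
position: [459.4, 209.4, 78.3]
tcp_rot: [-0.024, 0.993, -0.005, 0.118]
wrist_force: [-5.8, -10.2, -3.1]
finger_gap: 0.251
```

```bash
python3 -c "
from h import *
where();arc([54,56,58,60,62,64])"
```

```text
t 18.6 pos [459.4 209.4  78.3] seat [-75.1 -46.9  33.3] Fseat [-7.  -9.8  0.5] q [ 0.36  0.14 -0.61  0.61 -0.09  0.3 ] gap 0.251
phi now 50.0 r 96.5
54 [-0.1, 0.05, -0.04]
56 [-0.14, 0.08, -0.05]
58 [-0.18, 0.11, -0.06]
60 [-0.23, 0.14, -0.08]
62 [-0.28, 0.17, -0.09]
64 [-0.32, 0.19, -0.11]
```

Emit:
jog_arm --pt "-0.1 0.05 -0.04 0 0 0 0.8" --pt "-0.14 0.08 -0.05 0 0 0 0.8" --pt "-0.18 0.11 -0.06 0 0 0 0.8" --pt "-0.23 0.14 -0.08 0 0 0 0.8"

```text
time_s: 19.1
position: [465.6, 215.4, 82.2]
tcp_rot: [-0.023, 0.993, -0.008, 0.113]
wrist_force: [-5.5, -8.3, -3.1]
finger_gap: 0.251
```

```bash
python3 -c "
from h import *
where();arc([58,60,62,64,66,68])"
```

```text
t 19.1 pos [465.6 215.4  82.2] seat [-67.5 -41.3  33.4] Fseat [-6.7 -8.   0.3] q [ 0.37  0.16 -0.57  0.64 -0.09  0.31] gap 0.251
phi now 55.9 r 96.2
58 [-0.05, 0.01, -0.03]
60 [-0.1, 0.04, -0.04]
62 [-0.15, 0.07, -0.05]
64 [-0.19, 0.09, -0.07]
66 [-0.24, 0.12, -0.08]
68 [-0.29, 0.14, -0.1]
```

Emit:
jog_arm --pt "-0.1 0.04 -0.04 0 0 0 0.8" --pt "-0.15 0.07 -0.05 0 0 0 0.8" --pt "-0.19 0.09 -0.07 0 0 0 0.8" --pt "-0.19 0.09 -0.07 0 0 0 0.8"

```text
time_s: 19.6
position: [465.5, 215.7, 82.3]
tcp_rot: [-0.023, 0.994, -0.013, 0.103]
wrist_force: [-12.2, -14.2, -2.9]
finger_gap: 0.253
```

```bash
python3 -c "
from h import *
where();arc([62,64,66,68,70])"
```

```text
t 19.6 pos [465.5 215.7  82.3] seat [-67.5 -41.1  33.6] Fseat [-12.6 -13.5   3.9] q [ 0.37  0.17 -0.54  0.67 -0.1   0.32] gap 0.253
phi now 56.5 r 96.4
62 [-0.13, 0.06, -0.05]
64 [-0.18, 0.08, -0.07]
66 [-0.23, 0.1, -0.09]
68 [-0.27, 0.13, -0.1]
70 [-0.32, 0.14, -0.12]
```

Emit:
jog_arm --pt "-0.13 0.06 -0.05 0 0 0 0.8" --pt "-0.2 0.09 -0.07 0 0 0 0.8" --pt "-0.23 0.11 -0.09 0 0 0 0.8"

```text
time_s: 19.98
position: [464.4, 215.1, 82.2]
tcp_rot: [-0.022, 0.995, -0.021, 0.091]
wrist_force: [-16.1, -21.2, -6.5]
finger_gap: 0.25
```

```bash
python3 -c "
from h import *
where();arc([62])"
```

```text
t 19.975 pos [464.4 215.1  82.2] seat [-68.6 -41.6  34. ] Fseat [-18.2 -20.3   3. ] q [ 0.38  0.2  -0.51  0.71 -0.1   0.33] gap 0.25
phi now 56.6 r 96.5
62 [-0.13, 0.05, -0.06]
```

Hard stop: 27 N with no motion. Release and back away.

Emit:
jog_arm --pt "0 0 0 0 0 0 0.8" --pt "0 0 0 0 0 0 0.3" --pt "0 0 0 0 0 0 0.3" --pt "0 0 0 0 0 0 0.3"

```text
time_s: 20.48
position: [464.7, 215.6, 82.3]
tcp_rot: [-0.022, 0.995, -0.02, 0.091]
wrist_force: [0.4, 0.1, 0.5]
finger_gap: 0.35
```

Emit:
jog_arm --pt "0 0 -0.3 0 0 0 0.3" --pt "0 0 -0.8 0 0 0 0.3" --pt "0 0 -1.6 0 0 0 0.3" --pt "0 0 -2.4 0 0 0 0.3" --pt "0 0 -2.8 0 0 0 0.3"

```text
time_s: 21.1
position: [435.0, 222.7, 250.7]
tcp_rot: [-0.022, 0.995, -0.019, 0.093]
wrist_force: [0.1, -0.0, -0.7]
finger_gap: 0.353
```

```bash
python3 - <<'E'
from h import *
where()
a=bot.get_image("side")[:,:,::-1][150:300,200:330]; b=bot.get_image("top")[:,:,::-1][125:235,120:250]
cv2.imwrite("pics/v1.png",np.hstack([cv2.resize(a,(390,450),interpolation=2),cv2.resize(cv2.copyMakeBorder(b,0,40,0,0,0),(390,450),interpolation=2)]))
print((NUT).round(1))
E
```

```text
t 21.1 pos [435.  222.7 250.7] seat [ -9.4 -32.5 194.4] Fseat [-0.3 -0.  -0.7] q [ 0.42  0.05 -0.23  1.14 -0.11  0.36] gap 0.353
[500.8 138.5 163.2]
```

View pics/v1.png

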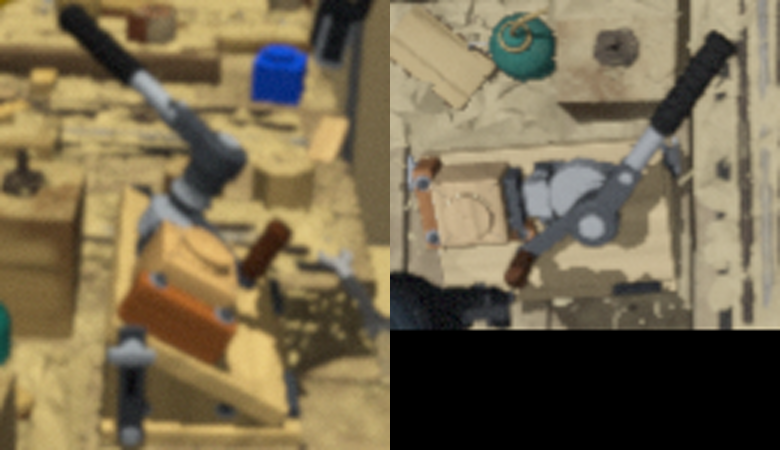

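The blank is gripped between pad and fence, the lever is at its stop (lower left of the top view), and the wrench hasn't moved. Now the wrench: push from its upslope side with shut fingers.

```bash
cat >> h.py <<'E'
def hv(th): a=np.radians(th);return np.array([np.cos(a),-np.sin(a)]),np.array([-np.sin(a),-np.cos(a)])
_t=hv(80)[1];_x=J@[_t[0],_t[1],0];WR=np.c_[_x,np.cross(-Z,_x),-Z]
def C(th,gap=0,r=150,z=68,fold=0): # reported TCP for shut fingers touching the handle
    h,t=hv(th);p=np.array([0,-120])+55*h;h,t=hv(th+np.degrees(fold));p=p+(r-55)*h
    d=np.radians(abs(th+np.degrees(fold)-80));sup=11*np.cos(d)+14.5*np.sin(d)
    p=p-t*(13.5+sup+gap);return S(p[0],p[1],z-27)
E
python3 - <<'E'
from h import *
s=bot.sense()
h=C(39,15)+Z*65;print(h.round(0));move(h,WR);move(C(39,15),WR,(h,WR))
E
```

```text
[621.  86. 252.]
[-2.92, -2.4, 0.64, -0.13, -3.23, -1.61]
[-0.0, -0.0, 1.08, -0.0, -0.0, 0.0]
```

Emit:
jog_arm --pt "-2.92 -2.4 0 -0.13 -3.23 -1.61 1" --pt "-2.92 -2.4 0 -0.13 -3.23 -1.61 1" --pt "-2.92 -2.4 0 -0.13 -3.23 -1.61 1" --pt "-2.92 -2.4 0 -0.13 -3.23 -1.61 1" --pt "-2.92 -2.4 0.3 -0.13 -3.23 -1.61 1" --pt "-2.92 -2.4 0.64 -0.13 -3.23 -1.61 1" --pt "-2.92 -2.4 0.64 -0.13 -3.23 -1.61 1"

```text
time_s: 22.08
position: [618.8, 86.1, 247.6]
tcp_rot: [-0.109, 0.961, -0.015, 0.255]
wrist_force: [0.2, 0.0, -1.2]
finger_gap: -0.002
```

```bash
python3 - <<'E'
from h import *
where();move(C(39,15),WR)
im=bot.get_image("side")[:,:,::-1][110:230,200:320]; cv2.imwrite("pics/w1.png",cv2.resize(im,None,fx=4,fy=4,interpolation=2))
E
```

```text
t 22.075 pos [618.8  86.1 247.6] seat [ 141.8 -178.5  103.6] Fseat [-0.4 -0.  -1.1] q [ 0.03  0.01 -0.42  0.63  0.01 -0.19] gap -0.002
[-0.07, -0.01, 1.04, 0.01, -0.07, -0.01]
```

View pics/w1.png

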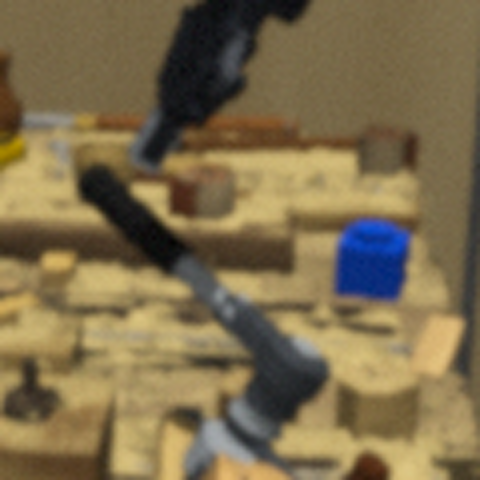

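The shut tip is at (147,160), above and beside the grip. Descend.

Emit:
jog_arm --pt "-0.07 0 0.3 0 -0.07 0 1" --pt "-0.07 0 0.6 0 -0.07 0 1" --pt "-0.07 0 0.9 0 -0.07 0 1" --pt "-0.07 0 1.04 0 -0.07 0 1" --pt "-0.07 0 1.04 0 -0.07 0 1"

```text
time_s: 22.75
position: [654.0, 89.1, 197.3]
tcp_rot: [-0.109, 0.959, -0.015, 0.26]
wrist_force: [0.6, -0.1, 0.0]
finger_gap: 0.001
```

```bash
python3 - <<'E'
from h import *
where()
for th in (39,43,47,51,55,59,63,67): move(C(th),WR)
E
```

```text
t 22.75 pos [654.   89.1 197.3] seat [ 147.3 -177.4   42.3] Fseat [ 0.5 -0.2 -0.2] q [ 0.03  0.1  -0.46  0.49  0.01 -0.19] gap 0.001
[0.22, -0.18, 0.02, 0.01, 0.03, -0.0]
[0.33, -0.32, 0.02, 0.01, 0.03, -0.0]
[0.46, -0.45, 0.02, 0.01, 0.03, -0.0]
[0.6, -0.58, 0.02, 0.01, 0.03, -0.0]
[0.75, -0.69, 0.02, 0.01, 0.03, -0.0]
[0.9, -0.79, 0.02, 0.01, 0.03, -0.0]
[1.07, -0.89, 0.02, 0.01, 0.03, -0.0]
[1.24, -0.97, 0.02, 0.01, 0.03, -0.0]
```

Emit:
jog_arm --pt "0.22 -0.18 0.02 0 0 0 1" --pt "0.33 -0.32 0.02 0 0 0 1" --pt "0.46 -0.45 0.02 0 0 0 1" --pt "0.6 -0.58 0.02 0 0 0 1" --pt "0.75 -0.69 0.02 0 0 0 1" --pt "0.9 -0.79 0.02 0 0 0 1" --pt "1.07 -0.89 0.02 0 0 0 1"

```text
time_s: 23.62
position: [611.1, 22.5, 168.8]
tcp_rot: [-0.109, 0.959, -0.015, 0.26]
wrist_force: [0.1, 2.3, 0.4]
finger_gap: 0.0
```

```bash
python3 - <<'E'
from h import *
where()
for th in (63,66,69,72,75,78,80,82,84): move(C(th),WR)
E
```

```text
t 23.625 pos [611.1  22.5 168.8] seat [  92.9 -241.6   40.9] Fseat [0.4 2.3 0.2] q [-0.12  0.03 -0.61  0.41  0.09 -0.32] gap 0.0
[-0.01, 0.01, -0.0, 0.01, 0.03, -0.0]
[0.12, -0.05, -0.0, 0.01, 0.03, -0.0]
[0.25, -0.1, -0.0, 0.01, 0.03, -0.0]
[0.39, -0.15, -0.0, 0.01, 0.03, -0.0]
[0.53, -0.19, -0.0, 0.01, 0.03, -0.0]
[0.67, -0.22, -0.0, 0.01, 0.03, -0.0]
[0.76, -0.24, -0.0, 0.01, 0.03, -0.0]
[0.84, -0.25, -0.0, 0.01, 0.03, -0.0]
[0.92, -0.26, -0.01, 0.01, 0.03, -0.0]
```

About 2.3 N: the nut is turning.

Emit:
jog_arm --pt "0.12 -0.05 0 0 0 0 1" --pt "0.25 -0.1 0 0 0 0 1" --pt "0.39 -0.15 0 0 0 0 1" --pt "0.53 -0.19 0 0 0 0 1" --pt "0.67 -0.22 0 0 0 0 1"

```text
time_s: 24.25
position: [579.5, 0.6, 149.9]
tcp_rot: [-0.109, 0.959, -0.015, 0.26]
wrist_force: [0.5, 1.5, 0.0]
finger_gap: -0.0
```

```bash
python3 - <<'E'
from h import *
where()
for th in (78,80,82,84): move(C(th),WR)
for f in (.1,.15,.2,.25,.3): move(C(83.7,fold=f),WR)
E
```

```text
t 24.25 pos [579.5   0.6 149.9] seat [  55.1 -261.8   40.8] Fseat [ 0.5  1.5 -0.3] q [-0.18 -0.01 -0.71  0.36  0.12 -0.37] gap -0.0
[-0.01, 0.0, -0.0, 0.01, 0.03, -0.0]
[0.09, -0.01, -0.0, 0.01, 0.03, -0.0]
[0.17, -0.03, -0.0, 0.01, 0.03, -0.0]
[0.25, -0.04, -0.0, 0.01, 0.03, -0.0]
[0.37, -0.06, -0.0, 0.01, 0.03, -0.0]
[0.45, -0.07, -0.01, 0.01, 0.03, -0.0]
[0.52, -0.08, -0.01, 0.01, 0.03, -0.0]
[0.59, -0.08, -0.01, 0.01, 0.03, -0.0]
[0.67, -0.08, -0.01, 0.01, 0.03, -0.0]
```

Emit:
jog_arm --pt "0.09 -0.01 0 0 0 0 1" --pt "0.17 -0.03 0 0 0 0 1" --pt "0.25 -0.04 0 0 0 0 1"

```text
time_s: 24.62
position: [567.5, -5.1, 142.8]
tcp_rot: [-0.109, 0.959, -0.015, 0.26]
wrist_force: [4.2, 2.6, 2.3]
finger_gap: 0.003
```

```bash
python3 - <<'E'
from h import *
where()
E
```

```text
t 24.625 pos [567.5  -5.1 142.8] seat [  41.  -266.9   40.8] Fseat [ 4.8  2.3 -0.2] q [-0.2  -0.03 -0.75  0.34  0.13 -0.39] gap 0.003
```

Force is rising (5 N) at about 84°. Small steps now.

Emit:
jog_arm --pt "0.05 -0.01 0 0 0 0 1" --pt "0.1 -0.01 0 0 0 0 1" --pt "0.1 -0.01 0 0 0 0 1"

```text
time_s: 25.0
position: [566.9, -6.0, 143.5]
tcp_rot: [-0.11, 0.958, -0.014, 0.265]
wrist_force: [9.6, 5.4, -1.0]
finger_gap: 0.002
```

```bash
python3 - <<'E'
from h import *
where()
E
```

```text
t 25.0 pos [566.9  -6.  143.5] seat [  40.8 -267.7   41.7] Fseat [ 8.   4.9 -5.8] q [-0.2  -0.03 -0.76  0.33  0.13 -0.4 ] gap 0.002
```

Emit:
jog_arm --pt "0.05 -0.01 0 0 0 0 1" --pt "0.1 -0.01 0 0 0 0 1" --pt "0.1 -0.01 0 0 0 0 1"

```text
time_s: 25.38
position: [566.4, -7.1, 144.3]
tcp_rot: [-0.111, 0.957, -0.014, 0.269]
wrist_force: [10.7, 4.3, 0.1]
finger_gap: -0.001
```

```bash
python3 - <<'E'
from h import *
where()
im=bot.get_image("side")[:,:,::-1][120:260,200:320]; b=bot.get_image("top")[:,:,::-1][125:235,120:250]
cv2.imwrite("pics/w2.png",np.hstack([cv2.resize(im,(386,450),interpolation=2),cv2.resize(cv2.copyMakeBorder(b,0,40,0,0,0),(390,450),interpolation=2)]))
E
```

```text
t 25.375 pos [566.4  -7.1 144.3] seat [  40.7 -268.8   42.7] Fseat [ 9.5  3.7 -5.4] q [-0.21 -0.04 -0.77  0.31  0.14 -0.4 ] gap -0.001
```

View pics/w2.png

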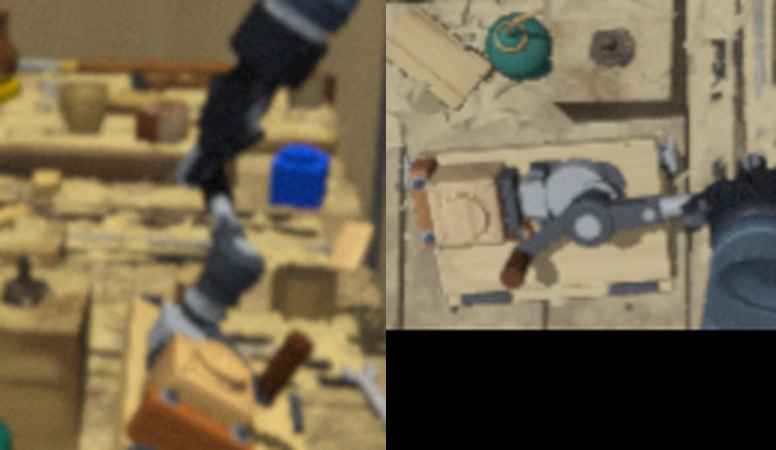

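The wrench now points along −y, nearly at its stop and still straight, with about 10 N on it. The arm is yielding, so the push needs more lead; 21 mm can't overfold it.

Emit:
jog_arm --pt "0.12 -0.01 0.01 0 0 0 1" --pt "0.24 -0.01 0.01 0 0 0 1" --pt "0.35 -0.02 0.02 0 0 0 1" --pt "0.35 -0.02 0.02 0 0 0 1"

```text
time_s: 25.98
position: [555.7, -12.1, 138.2]
tcp_rot: [-0.113, 0.955, -0.013, 0.275]
wrist_force: [7.7, 6.1, 6.8]
finger_gap: 0.001
```

```bash
python3 - <<'E'
from h import *
where()
for f in (0,.1,.2,.3): print(f,(J.T@(C(83.7,fold=f)-SEAT)).round(1))
move(C(83.7,fold=.25),WR)
E
```

```text
t 25.975 pos [555.7 -12.1 138.2] seat [  28.1 -273.3   42.9] Fseat [10.4  5.7  1.9] q [-0.24 -0.06 -0.81  0.28  0.16 -0.43] gap 0.001
0 [  41.7 -266.3   41. ]
0.1 [  33.7 -269.4   41. ]
0.2 [  25.3 -271.8   41. ]
0.3 [  16.5 -273.4   41. ]
[0.12, 0.03, 0.03, 0.02, 0.34, 0.06]
```

It's folding: 12.6 mm of travel at a steady 10–11 N, about 0.16 rad. A little more for margin.

Emit:
jog_arm --pt "0.14 0 0.02 0 0 0 1" --pt "0.25 0.01 0.02 0 0 0 1" --pt "0.25 0.01 0.02 0 0 0 1"

```text
time_s: 26.35
position: [549.9, -14.3, 135.2]
tcp_rot: [-0.114, 0.953, -0.013, 0.282]
wrist_force: [7.6, 4.5, 7.6]
finger_gap: 0.003
```

```bash
python3 - <<'E'
from h import *
where()
b=bot.get_image("top")[:,:,::-1][170:230,170:260]
cv2.imwrite("pics/w3.png",cv2.resize(b,None,fx=7,fy=7,interpolation=2))
print(((project("top",[NUT,NUT+J@[*(55*hv(83.7)[0]),0],S(*(np.array([0,-120])+150*hv(83.7)[0]),88)])-[170,170]+.5)*7-.5).round(0))
E
```

```text
t 26.35 pos [549.9 -14.3 135.2] seat [  21.5 -275.2   43.3] Fseat [10.6  4.1  2.7] q [-0.25 -0.08 -0.85  0.25  0.17 -0.44] gap 0.003
[[128. 198.]
 [269. 173.]
 [512. 130.]]
```

View pics/w3.png

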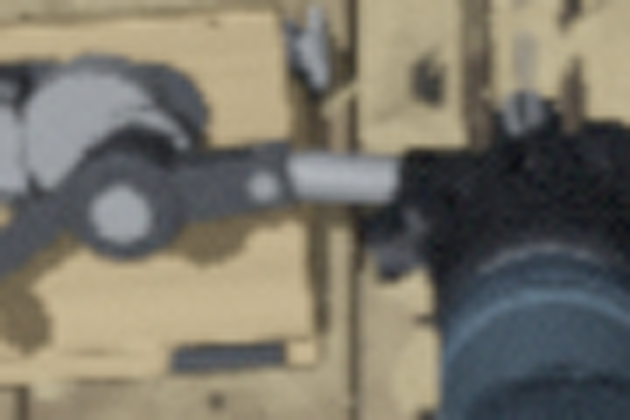

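The head points at −11° in the picture and the silver shank at +4°, so the handle is folded about 0.26–0.3 rad, inside 0.15–0.45. Ease off and withdraw.

Emit:
jog_arm --pt "-0.1 0 0 0 0 0 1" --pt "-0.25 0 0 0 0 0 1" --pt "-0.4 0 0 0 0 0 1" --pt "-0.55 0 0 0 0 0 1" --pt "-0.75 0 0 0 0 0 1" --pt "-0.95 0 0 0 0 0 1" --pt "-0.95 0 0 0 0 0 1"

```text
time_s: 27.28
position: [598.0, -1.4, 166.9]
tcp_rot: [-0.114, 0.952, -0.014, 0.283]
wrist_force: [0.0, -0.2, -0.0]
finger_gap: 0.002
```

Emit:
jog_arm --pt "0 0 -0.5 0 0 0 1" --pt "0 0 -1.2 0 0 0 1" --pt "0 0 -2 0 0 0 1" --pt "0 0 -2.6 0 0 0 1" --pt "0 -1 -2.8 0 0 0 1" --pt "0 -2.5 -2.8 0 0 0 1" --pt "0 -3.5 -2.8 0 0 0 1" --pt "0 -3.5 -2.8 0 0 0 1"

```text
time_s: 28.28
position: [551.2, -216.1, 326.7]
tcp_rot: [-0.113, 0.953, -0.014, 0.282]
wrist_force: [-0.5, 1.0, -0.2]
finger_gap: -0.001
```

```bash
python3 - <<'E'
from h import *
where()
a=bot.get_image("side")[:,:,::-1][130:280,200:330]; b=bot.get_image("top")[:,:,::-1][125:255,120:310]
cv2.imwrite("pics/end.png",np.hstack([cv2.resize(a,(312,360),interpolation=2),cv2.copyMakeBorder(cv2.resize(b,(480,328),interpolation=2),0,32,0,0,0)]))
E
```

```text
t 28.275 pos [ 551.2 -216.1  326.7] seat [ 109.3 -476.7  213.7] Fseat [-0.4  1.   0.1] q [-0.71 -0.04 -0.27  0.91  0.39 -0.85] gap -0.001
```

View pics/end.png

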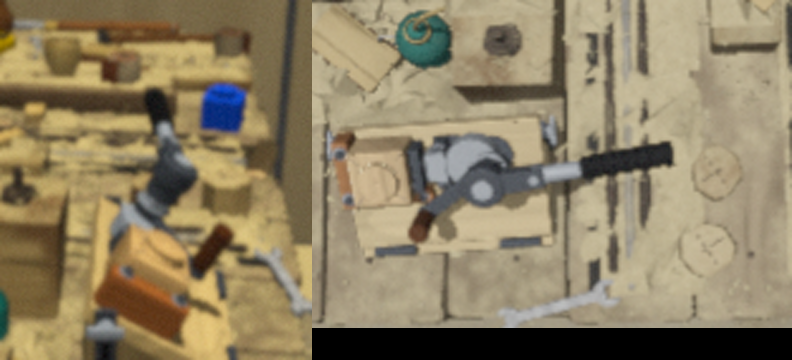

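In the final view the blank is gripped, the lever is at its stop, the wrench is straight again (hub (482,190) to grip end (668,152)), and both sawn blanks stand where they were. Handing in.

```bash
python3 -c "
from workcell import bot
print(bot.finish_job())"
```

```text
the job is handed in; nothing more can be done
None
```

I placed the squared blank on the jig, swung the eccentric to its stop, then pulled the wrench until its handle broke over, and handed the job in at about 28 s of the 69 s allowed.

- **Blank:** It sits flat, spigot up. I felt contact with the table, the ledge and the fence in turn. After the eccentric went over, the pictures showed the pad against it.
- **Eccentric:** I swung the lever about 1.56 rad until it stalled. It stayed put under 27 N, and did not move after I let go.
- **Wrench:** The nut ran down at about 2 N and went firm near the expected snug angle. The handle then folded at a steady 10–11 N. I stopped at an estimated 0.26–0.3 rad, and the last picture shows it straight again with the robot clear.
- **Sawn blanks:** The last picture shows both where they stood.

**What disagreed or went wrong:**
- The real fingertips are about 27 mm farther back than the reported tool point. My first grasp therefore closed on the spigot, pressing on it with about 14 N. I let go, went lower and gripped the block properly.
- The arm gave several millimetres under the wrench load, so the fold angle comes from the picture and the distance moved, not from a joint reading.
- I viewed 15 pictures against the budget of 10.

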